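Find the sealed case with the loose grinding ball and present it

ROBOT

A 6-joint arm with a two-finger parallel gripper is mounted at the origin on the work surface. World frame = base frame: x ahead of the robot, y to its left, z up, the work surface at z = 0. Lengths are in m, angles in rad, forces in N, time in s.
With the tool pointing down it reaches from about 0.275 to 0.725 m from the base axis. Payload 15.9 kg.
Tool frame: the origin (TCP) lies on the centre line of the jaws, within the pads' length; the fingertips stand 14 mm ahead of it and the grasp point (between the pads) lies 5 mm behind it (r.finger_overhang is the z of the fingertips in the tool frame, in m); z points along the fingers, x is the direction in which the jaws open and shut, and the axes are right-handed (so a half turn about z gives the same grasp; the last joint's range is limited). The gripper opens to 85 mm and grips with 20 to 120 N. Pads are 22 mm wide; open, the fingers measure 114 mm over their backs; the gripper's body (76 mm by 85 mm) begins 54 mm behind the grasp point. The pads swing forward as they close: fully open they stand 13 mm farther back than shut.
Start: joints at [-1.314, 0.213, -0.034, 1.323, 0, 1.571], TCP at [0.127, -0.484, 0.245] pointing down, gripper open.
Joint ranges: [-2.98, 2.98], [-0.74, 1.72], [-1.14, 1.35], [-2.1, 2.04], [-1.57, 1.44], [-3.14, 3.14]. Speed limits (rad/s): [1.89, 1.89, 2.39, 2.57, 3.14, 3.14].

INTERFACE

Orientations are given as [roll, pitch, yaw] about the fixed x, y, z axes, in that order (R = Rz(yaw) Ry(pitch) Rx(roll)).
In Python, from cell import readout, viewer, workorder, r gives the robot as it stands. The module is installed in compiled form; this text tells all that it offers.
- The arm moves only by the shell command python3 -m handwheel 'ROWS'. ROWS is text: rows parted by semicolons, each of 5 numbers parted by spaces: the shift along the tool's x, y, z in mm, then the turn about the tool's z in degrees, then the opening, from 0 (shut) to 1 (fully open). In form: dx dy dz spin fingers; .... A call has exactly 10 rows; each row is the pose to reach, as a shift and turn from the pose commanded when the call began, along the tool's axes at that moment; what a row does not reach only later rows make up. A row lasts 1/10 s, in which the tool goes at most 50 mm and 8.59 degrees, less where a joint would pass 70% of its speed; a pose out of reach is approached as far as the arm can. A call with a gripper value outside its range is refused whole. The fingers move at their own pace and stop on an object; the grip force is fixed at half the most. Time passes only in rows, so rows that repeat a pose let the fingers close, or fill a call up. It gives the time, the measured TCP pose, the force and the opening at its end, in the units of the state.
- readout.sense(): the state, without advancing time (a new reading comes with each control period).
- viewer.get_image(name): name is "side" or "top"; returns a dict with "img" (400x640x3 uint8, blue, green, red), "range_z" (400x640 float32, m along the optical axis (not along the pixel's ray), 0 where there is no reading), "vertical_fov" (degrees; the focal length in pixels is half the picture's height over the tangent of half this angle, whatever the lens; pixels are square), "cx", "cy" (the principal point, pixels), "k1" (the pictures are not rectified: a ray, as slopes to the right and down, at radius r is drawn at 1 + k1 r^2 times it, then the intrinsics apply), "world_to_cam" (4x4, takes a point from world to camera coordinates). Camera axes: x right, y down, z forward; pixel columns grow to the right and rows downward; lengths in m; the calibration is good to about 2 mm. A picture is of the moment at which its call begins.
- workorder.sign_off(): hands the job in, once; it reports no verdict.
The state is a dict: "t": time; "joint_pos": joint angles; "qvel": joint speeds; "tau": joint torques, N m; "position": TCP position; "ee_rot": TCP orientation; "wrist_force": force on the tool from outside, world axes, zero at the start; "moment": the same for the moment, N m; "grip_width": finger opening in m.
Only numpy, scipy, OpenCV 4.12 (cv2) and the standard library are available. Lean on these libraries where they do the work, as an engineer would, in place of code of your own. Each camera call takes 0.05 s, during which the arm holds its last target.

TASK

In one of the three identical sealed cases on the rack a steel grinding ball has come loose: going from the robot's left to its right, lift each case well clear of the rack and rock it end to end, tipping it about 30 degrees lengthwise to feel whether something rolls inside, and set it back level on its own pad before taking the next (the last may stay in hand if it is the one). When all three have been checked, present the one that rattles: hold it level and still over the middle of the round black mat, about 15 cm above it, and finish while still holding it there. The two silent cases must be left standing level on their pads, and the things around must not be disturbed.

Things in the scene. Friction and masses are not known exactly. Their poses are not given: they have to be found in the camera images.
- case_a_mid (a point): centre, half-way up, of a sealed white plastic case 120 mm long (x), 48 wide (y), 50 high (z up), 0.37 to 0.45 kg. All three look alike; two are packed and silent, one, drawn afresh each time, holds a loose 34 mm, 0.16 kg steel ball that rolls up to 39 mm either way from the middle along the length when tipped, and stays near that end once level. Starts on any pad, lengthwise along the pad's x to within 3 degrees
- case_b_mid (a point): centre, half-way up, of a sealed white plastic case 120 mm long (x), 48 wide (y), 50 high (z up), 0.37 to 0.45 kg. All three look alike; two are packed and silent, one, drawn afresh each time, holds a loose 34 mm, 0.16 kg steel ball that rolls up to 39 mm either way from the middle along the length when tipped, and stays near that end once level. Starts on any pad, lengthwise along the pad's x to within 3 degrees
- case_c_mid (a point): centre, half-way up, of a sealed white plastic case 120 mm long (x), 48 wide (y), 50 high (z up), 0.37 to 0.45 kg. All three look alike; two are packed and silent, one, drawn afresh each time, holds a loose 34 mm, 0.16 kg steel ball that rolls up to 39 mm either way from the middle along the length when tipped, and stays near that end once level. Starts on any pad, lengthwise along the pad's x to within 3 degrees
- pad_left (a point): centre of the top of the left (from the robot: left is +y) white pad, 100 (x) by 38 mm (y), 20 mm above the bench; axes as the rack's. Fixed rack: grey tray 130 (x) by 300 mm (y), 6 mm thick, with pads 125 mm apart along y (this at y = +125 mm). A case stands with its length along the pad's x, overhangs it 5 mm at the sides and 10 mm at the ends; its centre is then 25 mm above this point
- pad_middle (a point): centre of the top of the middle (from the robot: left is +y) white pad, 100 (x) by 38 mm (y), 20 mm above the bench; axes as the rack's. Fixed rack: grey tray 130 (x) by 300 mm (y), 6 mm thick, with pads 125 mm apart along y (this at y = 0 mm). A case stands with its length along the pad's x, overhangs it 5 mm at the sides and 10 mm at the ends; its centre is then 25 mm above this point
- pad_right (a point): centre of the top of the right (from the robot: left is +y) white pad, 100 (x) by 38 mm (y), 20 mm above the bench; axes as the rack's. Fixed rack: grey tray 130 (x) by 300 mm (y), 6 mm thick, with pads 125 mm apart along y (this at y = -125 mm). A case stands with its length along the pad's x, overhangs it 5 mm at the sides and 10 mm at the ends; its centre is then 25 mm above this point
- mat_top (a point): centre of the top face of the round black rubber hand-over mat, 90 mm across, 3 mm thick, fixed flat on the bench beyond the rack
- canister: white round canister, 84 mm across, 110 mm high; a bystander, origin at the centre of its underside on the bench. Leave it alone
- tip_box: blue pipette-tip box 120 x 80 mm, 59 mm high with yellow tip ends; a bystander, origin at the centre of its underside on the bench. Leave it alone
- tube_rack: blue tube rack 160 x 70 mm with capped tubes, 108 mm high; a bystander, origin at the centre of its underside on the bench. Leave it alone
- mixer: yellow bench shaker, 124 mm across at the foot, 98 mm high, with a black cup; a bystander, origin at the centre of its underside on the bench. Leave it alone
Not all that is in view belongs to the job. What is shaped like the part that bears case_c_mid but orange or purple is not meant.

How it is judged:
On the way, in this order (a step that is already met when the one before it is completed fails the run):
1. the case of the left pad is held off the rack, tipped lengthwise by more than 20 degrees, while the other two stand level on their pads (((horizontal distance between case_a_mid and pad_middle below 0.022 m and height (world z) of case_a_mid between 0.041 and 0.049 m and angle between case_a_mid's own z axis and vertical below 0.1 rad) or (horizontal distance between case_b_mid and pad_middle below 0.022 m and height (world z) of case_b_mid between 0.041 and 0.049 m and angle between case_b_mid's own z axis and vertical below 0.1 rad) or (horizontal distance between case_c_mid and pad_middle below 0.022 m and height (world z) of case_c_mid between 0.041 and 0.049 m and angle between case_c_mid's own z axis and vertical below 0.1 rad)) and ((horizontal distance between case_a_mid and pad_right below 0.022 m and height (world z) of case_a_mid between 0.041 and 0.049 m and angle between case_a_mid's own z axis and vertical below 0.1 rad) or (horizontal distance between case_b_mid and pad_right below 0.022 m and height (world z) of case_b_mid between 0.041 and 0.049 m and angle between case_b_mid's own z axis and vertical below 0.1 rad) or (horizontal distance between case_c_mid and pad_right below 0.022 m and height (world z) of case_c_mid between 0.041 and 0.049 m and angle between case_c_mid's own z axis and vertical below 0.1 rad)) and ((height (world z) of case_a_mid above 0.09 m and contact force between case_a and the fingers above 0.5 N and (angle between case_a_mid's own x axis and vertical below 1.221 rad or angle between case_a_mid's own x axis and vertical above 1.921 rad)) or (height (world z) of case_b_mid above 0.09 m and contact force between case_b and the fingers above 0.5 N and (angle between case_b_mid's own x axis and vertical below 1.221 rad or angle between case_b_mid's own x axis and vertical above 1.921 rad)) or (height (world z) of case_c_mid above 0.09 m and contact force between case_c and the fingers above 0.5 N and (angle between case_c_mid's own x axis and vertical below 1.221 rad or angle between case_c_mid's own x axis and vertical above 1.921 rad)))), for 0.05 s.
2. the case of the middle pad is held off the rack, tipped lengthwise by more than 20 degrees, while the other two stand level on their pads (((horizontal distance between case_a_mid and pad_left below 0.022 m and height (world z) of case_a_mid between 0.041 and 0.049 m and angle between case_a_mid's own z axis and vertical below 0.1 rad) or (horizontal distance between case_b_mid and pad_left below 0.022 m and height (world z) of case_b_mid between 0.041 and 0.049 m and angle between case_b_mid's own z axis and vertical below 0.1 rad) or (horizontal distance between case_c_mid and pad_left below 0.022 m and height (world z) of case_c_mid between 0.041 and 0.049 m and angle between case_c_mid's own z axis and vertical below 0.1 rad)) and ((horizontal distance between case_a_mid and pad_right below 0.022 m and height (world z) of case_a_mid between 0.041 and 0.049 m and angle between case_a_mid's own z axis and vertical below 0.1 rad) or (horizontal distance between case_b_mid and pad_right below 0.022 m and height (world z) of case_b_mid between 0.041 and 0.049 m and angle between case_b_mid's own z axis and vertical below 0.1 rad) or (horizontal distance between case_c_mid and pad_right below 0.022 m and height (world z) of case_c_mid between 0.041 and 0.049 m and angle between case_c_mid's own z axis and vertical below 0.1 rad)) and ((height (world z) of case_a_mid above 0.09 m and contact force between case_a and the fingers above 0.5 N and (angle between case_a_mid's own x axis and vertical below 1.221 rad or angle between case_a_mid's own x axis and vertical above 1.921 rad)) or (height (world z) of case_b_mid above 0.09 m and contact force between case_b and the fingers above 0.5 N and (angle between case_b_mid's own x axis and vertical below 1.221 rad or angle between case_b_mid's own x axis and vertical above 1.921 rad)) or (height (world z) of case_c_mid above 0.09 m and contact force between case_c and the fingers above 0.5 N and (angle between case_c_mid's own x axis and vertical below 1.221 rad or angle between case_c_mid's own x axis and vertical above 1.921 rad)))), for 0.05 s.
3. the case of the right pad is held off the rack, tipped lengthwise by more than 20 degrees, while the other two stand level on their pads (((horizontal distance between case_a_mid and pad_left below 0.022 m and height (world z) of case_a_mid between 0.041 and 0.049 m and angle between case_a_mid's own z axis and vertical below 0.1 rad) or (horizontal distance between case_b_mid and pad_left below 0.022 m and height (world z) of case_b_mid between 0.041 and 0.049 m and angle between case_b_mid's own z axis and vertical below 0.1 rad) or (horizontal distance between case_c_mid and pad_left below 0.022 m and height (world z) of case_c_mid between 0.041 and 0.049 m and angle between case_c_mid's own z axis and vertical below 0.1 rad)) and ((horizontal distance between case_a_mid and pad_middle below 0.022 m and height (world z) of case_a_mid between 0.041 and 0.049 m and angle between case_a_mid's own z axis and vertical below 0.1 rad) or (horizontal distance between case_b_mid and pad_middle below 0.022 m and height (world z) of case_b_mid between 0.041 and 0.049 m and angle between case_b_mid's own z axis and vertical below 0.1 rad) or (horizontal distance between case_c_mid and pad_middle below 0.022 m and height (world z) of case_c_mid between 0.041 and 0.049 m and angle between case_c_mid's own z axis and vertical below 0.1 rad)) and ((height (world z) of case_a_mid above 0.09 m and contact force between case_a and the fingers above 0.5 N and (angle between case_a_mid's own x axis and vertical below 1.221 rad or angle between case_a_mid's own x axis and vertical above 1.921 rad)) or (height (world z) of case_b_mid above 0.09 m and contact force between case_b and the fingers above 0.5 N and (angle between case_b_mid's own x axis and vertical below 1.221 rad or angle between case_b_mid's own x axis and vertical above 1.921 rad)) or (height (world z) of case_c_mid above 0.09 m and contact force between case_c and the fingers above 0.5 N and (angle between case_c_mid's own x axis and vertical below 1.221 rad or angle between case_c_mid's own x axis and vertical above 1.921 rad)))), for 0.05 s.
At the end, for the whole second after the job is handed in: The rattling case is gripped, its centre within 45 mm horizontally of the mat's centre, 100 to 210 mm above the bench, within 0.2 rad of level; the other two stand on two pads, centres within 22 mm horizontally, within 0.1 rad of level. All three move slower than 0.03 m/s (((contact force between case_a_c0 and anything else above 0.4 N and contact force between case_a and the fingers above 1 N and horizontal distance between case_a_mid and mat_top below 0.045 m and height (world z) of case_a_mid between 0.1 and 0.21 m and angle between case_a_mid's own z axis and vertical below 0.2 rad) or (contact force between case_b_c0 and anything else above 0.4 N and contact force between case_b and the fingers above 1 N and horizontal distance between case_b_mid and mat_top below 0.045 m and height (world z) of case_b_mid between 0.1 and 0.21 m and angle between case_b_mid's own z axis and vertical below 0.2 rad) or (contact force between case_c_c0 and anything else above 0.4 N and contact force between case_c and the fingers above 1 N and horizontal distance between case_c_mid and mat_top below 0.045 m and height (world z) of case_c_mid between 0.1 and 0.21 m and angle between case_c_mid's own z axis and vertical below 0.2 rad)) and ((contact force between case_a_c0 and anything else above 0.4 N and contact force between case_a and the fingers above 1 N and horizontal distance between case_a_mid and mat_top below 0.045 m and height (world z) of case_a_mid between 0.1 and 0.21 m and angle between case_a_mid's own z axis and vertical below 0.2 rad) or (horizontal distance between case_a_mid and pad_left below 0.022 m and height (world z) of case_a_mid between 0.041 and 0.049 m and angle between case_a_mid's own z axis and vertical below 0.1 rad) or (horizontal distance between case_a_mid and pad_middle below 0.022 m and height (world z) of case_a_mid between 0.041 and 0.049 m and angle between case_a_mid's own z axis and vertical below 0.1 rad) or (horizontal distance between case_a_mid and pad_right below 0.022 m and height (world z) of case_a_mid between 0.041 and 0.049 m and angle between case_a_mid's own z axis and vertical below 0.1 rad)) and ((contact force between case_b_c0 and anything else above 0.4 N and contact force between case_b and the fingers above 1 N and horizontal distance between case_b_mid and mat_top below 0.045 m and height (world z) of case_b_mid between 0.1 and 0.21 m and angle between case_b_mid's own z axis and vertical below 0.2 rad) or (horizontal distance between case_b_mid and pad_left below 0.022 m and height (world z) of case_b_mid between 0.041 and 0.049 m and angle between case_b_mid's own z axis and vertical below 0.1 rad) or (horizontal distance between case_b_mid and pad_middle below 0.022 m and height (world z) of case_b_mid between 0.041 and 0.049 m and angle between case_b_mid's own z axis and vertical below 0.1 rad) or (horizontal distance between case_b_mid and pad_right below 0.022 m and height (world z) of case_b_mid between 0.041 and 0.049 m and angle between case_b_mid's own z axis and vertical below 0.1 rad)) and ((contact force between case_c_c0 and anything else above 0.4 N and contact force between case_c and the fingers above 1 N and horizontal distance between case_c_mid and mat_top below 0.045 m and height (world z) of case_c_mid between 0.1 and 0.21 m and angle between case_c_mid's own z axis and vertical below 0.2 rad) or (horizontal distance between case_c_mid and pad_left below 0.022 m and height (world z) of case_c_mid between 0.041 and 0.049 m and angle between case_c_mid's own z axis and vertical below 0.1 rad) or (horizontal distance between case_c_mid and pad_middle below 0.022 m and height (world z) of case_c_mid between 0.041 and 0.049 m and angle between case_c_mid's own z axis and vertical below 0.1 rad) or (horizontal distance between case_c_mid and pad_right below 0.022 m and height (world z) of case_c_mid between 0.041 and 0.049 m and angle between case_c_mid's own z axis and vertical below 0.1 rad)) and linear speed of each of case_a, case_b, case_c below 0.03 m/s); the arm keeps its last pose, push and grip.
It fails at once if the canister is moved by more than 30 mm (distance of canister from where it was at the start of the episode above 0.03 m).
It fails at once if the tip box is moved by more than 30 mm (distance of tip_box from where it was at the start of the episode above 0.03 m).
It fails at once if the tube rack is moved by more than 30 mm (distance of tube_rack from where it was at the start of the episode above 0.03 m).
It fails at once if the mixer is moved by more than 30 mm (distance of mixer from where it was at the start of the episode above 0.03 m).
It also fails if it takes over 67 s, if anything falls off the work surface, if the arm or the gripper's body presses on something with over 40 N, if the wrist force passes 120 N, or if a joint passes its speed limit or range.

## Working session

There is one attempt and no reset: what is moved stays moved. The work goes in short steps, Python scripts to look and compute and a shell command to move; the robot and the scene stay as the last step left them, time stands still between calls to the robot, and variables do not carry over. Pictures are saved under pics/ and viewed, and the job is handed in when it is done.

```bash
mkdir -p pics; cat > h.py <<'E'
import numpy as np, cv2
from cell import readout, viewer, workorder, r
def K(d):
    f=200/np.tan(np.radians(d["vertical_fov"])/2); return f
def rays(d,uv):
    f=K(d); uv=np.atleast_2d(np.float64(uv))
    cam=np.array([[f,0,d["cx"]],[0,f,d["cy"]],[0,0,1.]])
    p=cv2.undistortPoints(uv.reshape(-1,1,2),cam,np.array([d["k1"],0,0,0,0.])).reshape(-1,2)
    M=np.linalg.inv(np.array(d["world_to_cam"])); 
    return M[:3,3], np.c_[p,np.ones(len(p))]@M[:3,:3].T, M
def onplane(d,uv,z):
    o,v,_=rays(d,uv); return o+v*((z-o[2])/v[:,2])[:,None]
def bydepth(d,uv):
    o,v,_=rays(d,uv); uv=np.atleast_2d(uv).astype(int)
    return o+v*d["range_z"][uv[:,1],uv[:,0]][:,None]
def st():
    s=readout.sense(); 
    for k in("t","joint_pos","position","ee_rot","wrist_force","moment","grip_width"): print(k,np.round(s[k],4))
    return s
E
python3 - <<'E'
from h import *
st(); print(r.finger_overhang)
for n in("side","top"):
    d=viewer.get_image(n); cv2.imwrite(f"pics/{n}0.png",d["img"]); np.save(f"pics/{n}0.npy",d,allow_pickle=True)
    print(n,d["vertical_fov"],d["cx"],d["cy"],d["k1"],np.round(np.linalg.inv(d["world_to_cam"]),3))
E
```

```text
t 0.0
joint_pos [-1.314   0.2134 -0.0351  1.3235 -0.      1.5708]
position [ 0.1269 -0.4833  0.2448]
ee_rot [ 3.1416e+00  1.1000e-03 -1.3140e+00]
wrist_force [-0.9431 -0.1892 -0.1432]
moment [-0.0062  0.0418  0.0065]
grip_width 0.085
0.014
side 45.58713012232913 316.54235771217503 195.0132832288103 -0.013255206293556504 [[ 0.996 -0.043  0.076  0.406]
 [-0.087 -0.517  0.851 -1.127]
 [ 0.003 -0.855 -0.519  0.733]
 [ 0.     0.     0.     1.   ]]
top 44.31828711929781 325.1766778120883 203.30419841079706 0.04772948725674062 [[ 0.019 -0.998  0.067  0.422]
 [-1.    -0.018  0.019 -0.03 ]
 [-0.018 -0.067 -0.998  1.207]
 [ 0.     0.     0.     1.   ]]
```

View pics/top0.png

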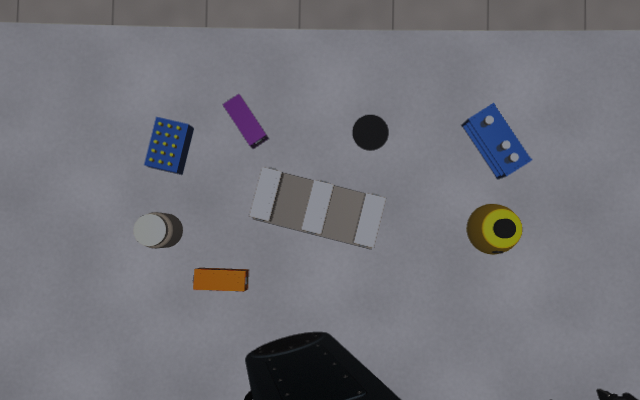

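View pics/side0.png

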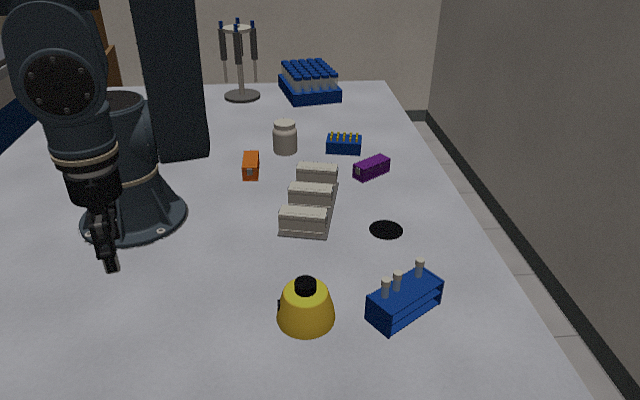

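The top view shows three white cases on the grey rack at (266,194), (317,207) and (370,220). The mat is at (370,132), and the decoys are orange at (220,280) and purple (245,121). The white canister (152,230) is round, so it is not a case. The side view shows the cases at (317,172), (311,193) and (303,220).

```bash
cat > m.py <<'E'
from h import *
import sys
def measure(d,z=0.07,draw=None,roi=(230,160,400,260)):
    img=d["img"]; x0,y0,x1,y1=roi
    P=np.zeros(img.shape[:2],np.uint8)
    o,v,M=rays(d,[[u,w] for w in range(400) for u in range(640)])
    W=(o+v*d["range_z"].reshape(-1,1)).reshape(400,640,3)
    hsv=cv2.cvtColor(img,cv2.COLOR_BGR2HSV)
    m=((W[...,2]>0.058)&(W[...,2]<0.085)&(hsv[...,1]<60)&(d["range_z"]>0)).astype(np.uint8)
    k=np.zeros_like(m); k[y0:y1,x0:x1]=1; m*=k
    m=cv2.morphologyEx(m,cv2.MORPH_OPEN,np.ones((3,3)))
    out=[]
    for c in cv2.findContours(m,cv2.RETR_EXTERNAL,cv2.CHAIN_APPROX_NONE)[0]:
        if cv2.contourArea(c)<300: continue
        mm=np.zeros_like(m); cv2.drawContours(mm,[c],-1,1,-1)
        zz=np.median(W[...,2][mm>0])
        pts=onplane(d,c.reshape(-1,2)+0.0,zz)[:,:2]
        (cx,cy),(a,b),ang=cv2.minAreaRect(np.float32(pts*1000))
        if a<b: ang+=90; a,b=b,a
        out.append((cx,cy,a,b,(ang+90)%180-90,zz*1000, *cv2.minAreaRect(c)[0]))
    return sorted(out,key=lambda o:-o[1])
E
python3 - <<'E'
from m import *
d=np.load("pics/top0.npy",allow_pickle=True).item(); s=np.load("pics/side0.npy",allow_pickle=True).item()
print("top");[print(np.round(o,1)) for o in measure(d)]
print("side");[print(np.round(o,1)) for o in measure(s,roi=(250,150,350,245))]
for n,dd in(("top",d),("side",s)):
    hsv=cv2.cvtColor(dd["img"],cv2.COLOR_BGR2HSV); m=(hsv[...,2]<45).astype(np.uint8)
    for c in cv2.findContours(m,cv2.RETR_EXTERNAL,cv2.CHAIN_APPROX_NONE)[0]:
        (x,y),_=cv2.minEnclosingCircle(c); 
        if cv2.contourArea(c)>300 and (abs(x-370)<25 and 110<y<150 or abs(x-386)<20 and abs(y-230)<15):
            P=onplane(dd,c.reshape(-1,2),0.003); (e,_,_)=cv2.fitEllipse(np.float32(P[:,:2]*1000)); print(n,"mat",x,y,e,bydepth(dd,[[x,y]]))
for uv in [(152,230),(168,145),(497,140),(495,230),(245,121),(220,280),(290,201),(345,213)]: print(uv,np.round(bydepth(d,[uv]),3))
# white contour check side+crop
cv2.imwrite("pics/crop0.png",np.hstack([cv2.resize(d["img"][150:260,230:400],None,fx=2.3,fy=2.3),cv2.resize(s["img"][145:245,250:350],None,fx=2.53,fy=2.53)]) if 0 else cv2.resize(d["img"][150:260,230:400],None,fx=4,fy=4))
E
```

```text
top
[518.2 130.4 124.9  49.6 -13.1  70.6 265.7 193.8]
[490.    9.7 125.   48.4 -12.9  70.6 317.3 206.8]
[ 461.5 -111.5  124.5   48.1  -13.2   70.6  369.5  220.1]
side
[517.1 122.6 123.3  64.4 -12.9  67.5 316.6 167.5]
[488.1   1.9 123.6  62.1 -13.2  67.9 310.1 188.3]
[ 460.1 -119.6  124.9   61.8  -13.2   67.9  302.6  213. ]
top mat 369.8636474609375 132.0 (681.7937622070312, -114.29584503173828) [[ 0.68210047 -0.11435024  0.00118465]]
side mat 385.5 229.5 (678.5100708007812, -117.83577728271484) [[ 0.67974898 -0.11346225 -0.00115175]]
(152, 230) [[0.429 0.376 0.111]]
(168, 145) [[0.633 0.372 0.043]]
(497, 140) [[ 0.653 -0.405  0.065]]
(495, 230) [[ 0.444 -0.391  0.089]]
(245, 121) [[0.692 0.187 0.055]]
(220, 280) [[0.315 0.235 0.049]]
(290, 201) [[0.507 0.079 0.008]]
(345, 213) [[ 0.48  -0.056  0.006]]
```

View pics/crop0.png

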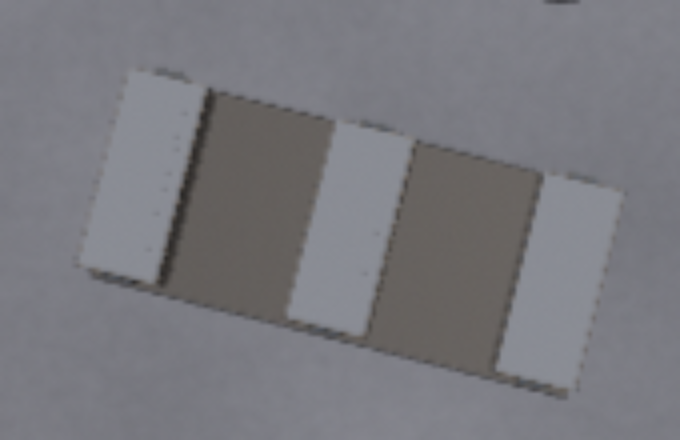

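Rack yaw is about -13°. The cases are at (518,130), (490,9) and (461,-112), with tops at about 70 mm. The moves only offer spin about the tool's z, so I first need to know how a tip can be commanded. I'll test how the arm approaches a pose out of reach, in free space.

```bash
python3 -m handwheel '50 0 -20 0 1; 100 0 -40 0 1; 150 0 -60 0 1; 200 0 -80 0 1; 250 0 -100 0 1; 300 0 -120 0 1; 350 0 -140 0 1; 400 0 -160 0 1; 400 0 -160 0 1; 400 0 -160 0 1'; python3 -c "
from h import *
st()"
```

```text
t: 1.1
position: [0.1772, -0.6749, 0.3469]
ee_rot: [3.142, -0.003, -1.314]
wrist_force: [-0.6, -0.1, -0.6]
grip_width: 0.0855
t 1.1
joint_pos [-1.314   0.8833  1.3508  2.0354 -0.      1.5708]
position [ 0.1772 -0.6749  0.3469]
ee_rot [ 3.1416e+00 -2.9000e-03 -1.3140e+00]
wrist_force [-0.5576 -0.1228 -0.6029]
moment [ 0.0311 -0.0699  0.0056]
grip_width 0.0855
```

The arm keeps the tool strictly vertical even at its limits, so the tip has to be made in the hand. I'll wedge the case's lower front edge in the notch between tray and pad end and arc the tool over it, so the case pivots about the jaw axis. First I travel to the left case.

```bash
python3 -m handwheel '-40 -27 0 -8 1; -80 -54 0 -16 1; -120 -81 0 -24 1; -160 -108 0 -32 1; -200 -135 0 -40 1; -240 -162 0 -48 1; -280 -189 0 -56 1; -320 -216 0 -64 1; -360 -243 0 -72 1; -400 -270 0 -80 1'; cat >> h.py <<'E'
def go(target,yaw):
    "shift in tool axes & spin from commanded(~measured) pose to target (mm), yaw deg"
    from scipy.spatial.transform import Rotation as R
    s=readout.sense(); Rm=R.from_euler("xyz",s["ee_rot"]).as_matrix()
    d=Rm.T@(np.array(target)-1000*np.array(s["position"])); y=np.degrees(s["ee_rot"][2])
    print("pos",np.round(1000*np.array(s["position"]),1),"yaw",round(y,2),"dx dy dz",np.round(d,1),"spin",round((y-yaw+180)%360-180,2))
E
python3 -c "
from h import *
go((518,129,150),77)"
```

```text
t: 2.1
position: [0.3083, -0.2987, 0.3484]
ee_rot: [3.134, -0.004, -0.098]
wrist_force: [0.5, 0.7, -0.2]
grip_width: 0.0853
pos [ 308.3 -298.7  348.4] yaw -5.63 dx dy dz [ 165.9 -447.8  195.6] spin -82.63
```

```bash
python3 -m handwheel '24 -38 20 -8 1; 48 -76 40 -16 1; 72 -114 60 -24 1; 96 -152 90 -32 1; 120 -190 120 -40 1; 144 -228 140 -48 1; 168 -266 160 -56 1; 190 -300 175 -64 1; 210 -332 190 -72 1; 210 -332 197 -72.3 1'; python3 - <<'E'
from h import *
s=st(); go((518,129,64),77)
E
```

```text
t: 3.1
position: [0.5537, 0.0096, 0.1479]
ee_rot: [3.137, 0.005, 1.167]
wrist_force: [-1.8, 0.2, -0.0]
grip_width: 0.0854
t 3.1
joint_pos [ 0.0208  0.3567 -0.0892  1.1229 -0.0063  0.425 ]
position [0.5537 0.0096 0.1479]
ee_rot [3.1371 0.0049 1.1665]
wrist_force [-1.8163  0.157  -0.0146]
moment [-0.0179  0.0246  0.0345]
grip_width 0.0854
pos [553.7   9.6 147.9] yaw 66.84 dx dy dz [ 96.1 -80.2  83.1] spin -10.16
```

```bash
python3 -m handwheel '28 -24 0 -5 1; 56 -48 0 -10.2 1; 84 -72 0 -10.2 1; 96 -80 0 -10.2 1; 96 -80 0 -10.2 1; 96 -80 30 -10.2 1; 96 -80 60 -10.2 1; 96 -80 83 -10.2 1; 96 -80 83 -10.2 1; 96 -80 83 -10.2 1'; python3 - <<'E'
from m import *
s=st(); go((518,129,64),77)
d=viewer.get_image("side"); cv2.imwrite("pics/s1.png",cv2.resize(d["img"][120:260,230:400],None,fx=4,fy=4))
E
```

```text
t: 4.1
position: [0.5179, 0.1249, 0.0659]
ee_rot: [3.138, 0.006, 1.335]
wrist_force: [0.9, 0.0, 0.0]
grip_width: 0.0853
t 4.1
joint_pos [ 0.2407  0.3812 -0.2755  0.9138 -0.0074  0.4769]
position [0.5179 0.1249 0.0659]
ee_rot [3.1379 0.0064 1.3346]
wrist_force [0.8667 0.0128 0.0286]
moment [-0.0317 -0.0089 -0.0129]
grip_width 0.0853
pos [517.9 124.9  65.9] yaw 76.47 dx dy dz [ 4.1 -0.9  1.9] spin -0.53
```

View pics/s1.png

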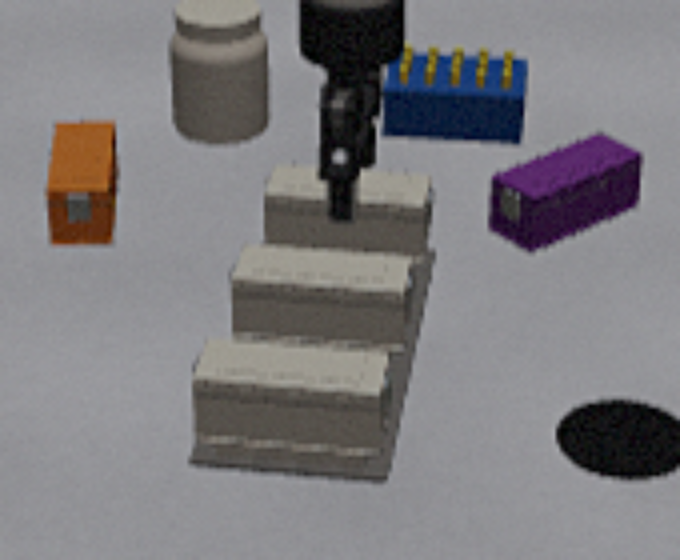

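The fingers straddle the left case at crop (345,190), mid-length. I close and lift.

```bash
python3 -m handwheel '2 0 1 -0.5 1; 4 -1 2 -0.5 1; 4 -1 2 -0.5 0; 4 -1 2 -0.5 0; 4 -1 2 -0.5 0; 4 -1 2 -0.5 0; 4 -1 2 -0.5 0; 4 -1 2 -0.5 0; 4 -1 -20 -0.5 0; 4 -1 -40 -0.5 0'; python3 - <<'E'
from m import *
s=st()
E
```

```text
t: 5.15
position: [0.5167, 0.1299, 0.1051]
ee_rot: [3.14, 0.007, 1.345]
wrist_force: [0.5, 0.7, -5.0]
grip_width: 0.0465
t 5.15
joint_pos [ 0.2504  0.3483 -0.2152  1.0091 -0.0072  0.4766]
position [0.5167 0.1299 0.1051]
ee_rot [3.1398 0.0072 1.3447]
wrist_force [ 0.4637  0.7499 -4.9978]
moment [ 0.0189 -0.0587 -0.0026]
grip_width 0.0465
```

```bash
python3 -m handwheel '0 -30 0 0 0; 0 -70 0 0 0; 0 -110 0 0 0; 0 -120 0 0 0; 0 -120 10 0 0; 0 -120 30 0 0; 0 -120 50 0 0; 0 -120 51 0 0; 0 -120 51 0 0; 0 -116 51 0 0'; python3 - <<'E'
from m import *
s=st()
d=viewer.get_image("side"); cv2.imwrite("pics/s2.png",cv2.resize(d["img"][120:260,230:400],None,fx=4,fy=4))
E
```

```text
t: 6.15
position: [0.405, 0.1558, 0.0543]
ee_rot: [3.138, 0.006, 1.345]
wrist_force: [0.5, -0.0, -3.5]
grip_width: 0.0468
t 6.15
joint_pos [ 0.3723  0.2147 -0.5455  0.8109 -0.0071  0.5984]
position [0.405  0.1558 0.0543]
ee_rot [3.1378 0.0061 1.3446]
wrist_force [ 0.5356 -0.0287 -3.5268]
moment [ 0.0442  0.0015 -0.0039]
grip_width 0.0468
```

View pics/s2.png

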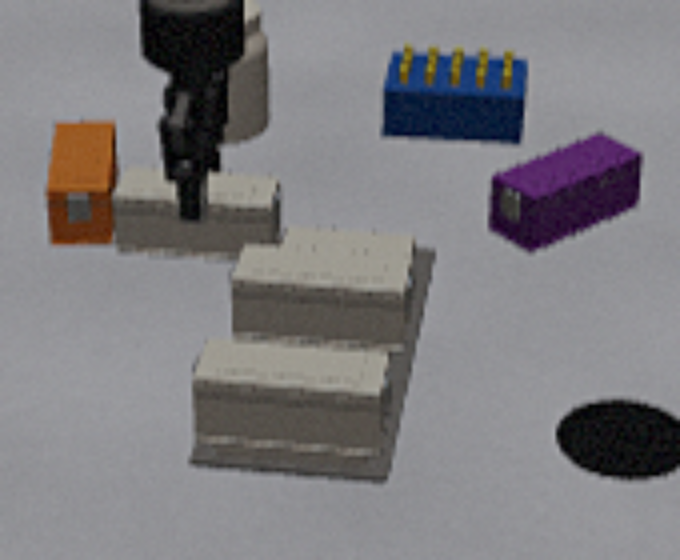

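```bash
python3 -m handwheel '0 6 0 0 0; 0 10 -5 0 0; 0 14 -10 0 0; 0 18.5 -14 0 0; 0 23 -18 0 0; 0 29 -21.5 0 0; 0 34 -24.5 0 0; 0 40 -27 0 0; 0 40 -27 0 0; 0 40 -27 0 0'; python3 - <<'E'
from m import *
s=st()
d=viewer.get_image("side"); cv2.imwrite("pics/s3.png",cv2.resize(d["img"][120:260,230:400],None,fx=4,fy=4))
E
```

```text
t: 7.2
position: [0.4428, 0.1468, 0.0808]
ee_rot: [3.14, 0.007, 1.345]
wrist_force: [-6.3, 0.3, -1.5]
grip_width: 0.0464
t 7.2
joint_pos [ 0.3243  0.2465 -0.4253  0.9013 -0.0064  0.5505]
position [0.4428 0.1468 0.0808]
ee_rot [3.1402 0.0067 1.3447]
wrist_force [-6.3462  0.3348 -1.5311]
moment [ 0.0859  1.6733 -0.0242]
grip_width 0.0464
```

View pics/s3.png

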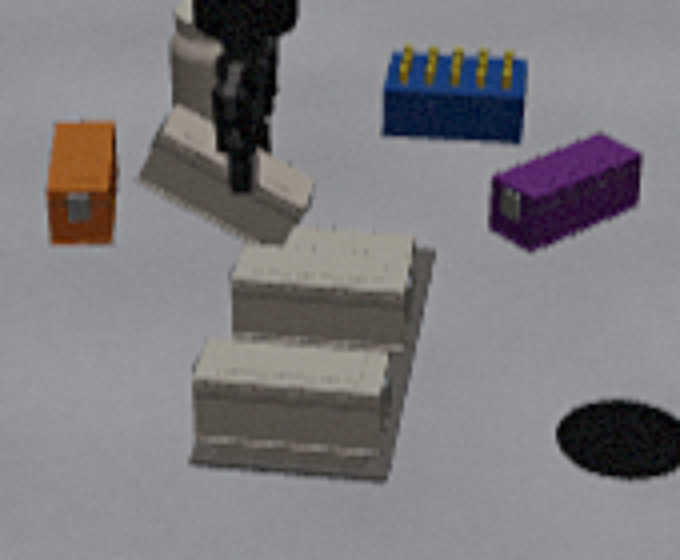

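The side view shows the left case nose-down by about 28° (crop from (170,120) to (310,190)). Now I lift, carry it over the pad and measure.

```bash
python3 -c "
from h import *
go((517.5,129,160),77)"; python3 -m handwheel '0 -2 -20 0 0; 0 -2 -45 0 0; 0 -2 -70 0 0; 0 -2 -79 0 0; 0 20 -79 0 0; 0 50 -79 0 0; 0 76 -79 0 0; 0 77 -79 0 0; 0 77 -79 0 0; 0 77 -79 0 0'; python3 - <<'E'
from m import *
s=st(); print(s["tau"]); go((517.5,129,64),77)
d=viewer.get_image("side"); cv2.imwrite("pics/s4.png",cv2.resize(d["img"][60:260,230:400],None,fx=3,fy=3))
o=readout.sense(); print(o["moment"],o["wrist_force"])
E
```

```text
pos [442.8 146.8  80.8] yaw 77.04 dx dy dz [ -1.2  76.9 -79.1] spin 0.04
t: 8.25
position: [0.5178, 0.1303, 0.1597]
ee_rot: [3.139, 0.007, 1.345]
wrist_force: [0.6, 1.5, -3.9]
grip_width: 0.0467
t 8.25
joint_pos [ 0.2505  0.3131 -0.1204  1.1381 -0.0071  0.4766]
position [0.5178 0.1303 0.1597]
ee_rot [3.139  0.0067 1.3447]
wrist_force [ 0.5917  1.4909 -3.8682]
moment [ 0.0171 -0.0123 -0.022 ]
grip_width 0.0467
[-6.39778543e-01 -7.71354890e+01  4.91488910e+01 -5.72434044e-02
 -3.84804967e-02 -1.33783225e-02]
pos [517.8 130.3 159.7] yaw 77.04 dx dy dz [-0.6 -0.2 95.7] spin 0.04
[-0.05551046 -0.05743354 -0.00604793] [-0.36531002 -0.38483394 -4.48010914]
```

View pics/s4.png

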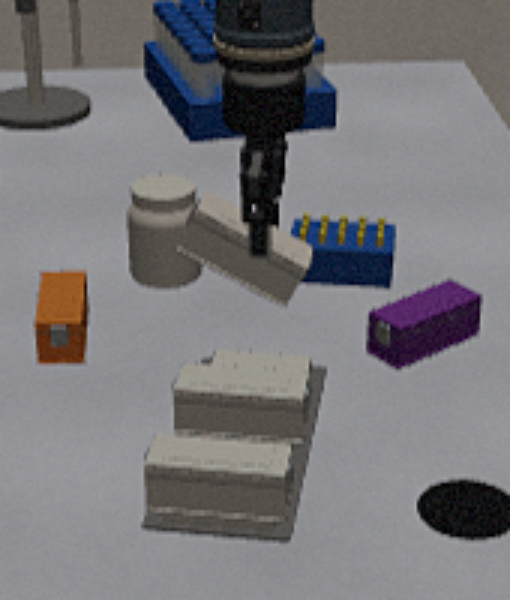

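```bash
cat >> h.py <<'E'
def feel(n=12):
    M=[];F=[];T=[]
    for i in range(n):
        viewer.get_image("top"); s=readout.sense(); M.append(s["moment"]);F.append(s["wrist_force"]);T.append(s["tau"])
    M=np.array(M);y=s["ee_rot"][2]; j=M[:,0]*np.cos(y)+M[:,1]*np.sin(y); u=M[:,0]*np.sin(y)-M[:,1]*np.cos(y)
    print("moment about jaw axis %.4f +- %.4f (sd %.3f), about length %.4f"%(j.mean(),j.std()/n**.5,j.std(),u.mean()))
    print("F",np.mean(F,0).round(2),"tau",np.mean(T,0).round(3),"sd",np.std(T,0).round(3),"t",s["t"])
E
python3 -c "
from h import *
feel()"
```

```text
moment about jaw axis -0.0724 +- 0.0058 (sd 0.020), about length 0.0173
F [-0.06  0.09 -4.48] tau [-2.8000e-02 -7.8136e+01  4.8649e+01  5.7000e-02 -1.3000e-02  0.0000e+00] sd [0.11  0.263 0.035 0.01  0.003 0.001] t 8.9
```

Mean jaw-axis moment is -0.072 Nm. A ball at the nose would push it positive, so this case looks silent, to be compared with the others. I lower it onto its pad, which presses it level, and release.

```bash
python3 -m handwheel '0 0 35 0 0; 0 0 60 0 0; 0 0 70 0 0; 0 0 79 0 0; 0 0 87 0 0; 0 0 94 0 0; 0 0 97 0 0; 0 0 97 0 0; 0 0 97 0 0; 0 0 97 0 0'; python3 - <<'E'
from m import *
s=st(); go((517.5,129,64),77)
d=viewer.get_image("side"); cv2.imwrite("pics/s5.png",cv2.resize(d["img"][120:260,230:400],None,fx=4,fy=4))
E
```

```text
t: 9.9
position: [0.5207, 0.1302, 0.0674]
ee_rot: [3.133, 0.003, 1.345]
wrist_force: [-15.5, -2.2, 49.4]
grip_width: 0.0467
t 9.9
joint_pos [ 0.2491  0.3822 -0.2696  0.9127 -0.0071  0.4752]
position [0.5207 0.1302 0.0674]
ee_rot [3.1328 0.0035 1.3446]
wrist_force [-15.5157  -2.1724  49.4246]
moment [-0.7983  2.6144 -0.1466]
grip_width 0.0467
pos [520.7 130.2  67.4] yaw 77.04 dx dy dz [-1.9 -2.8  3.4] spin 0.04
```

View pics/s5.png

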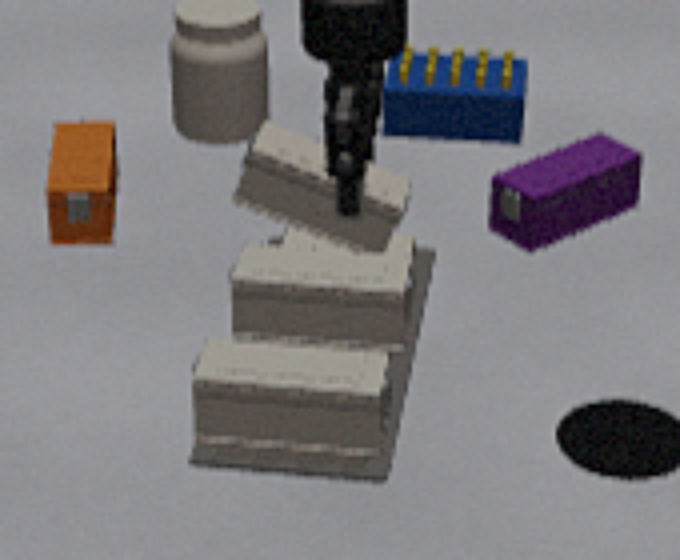

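The case stayed tipped, about 25°, and slid up in the jaws instead of levelling; the press force was 49 N. I measure where it sits.

```bash
cat >> h.py <<'E'
def vplane(d,uv,c,w=24.0,yaw=-13):
    "pixels onto vertical side face (toward -y) of the case: returns (u along length, z) mm rel. to pad centre c (mm)"
    a=np.radians(yaw); U=np.array([np.cos(a),np.sin(a),0]); N=np.array([-np.sin(a),np.cos(a),0])
    p0=np.array([c[0],c[1],0])/1000-N*w/1000
    o,v,_=rays(d,uv); P=o+v*(((p0-o)@N)/(v@N))[:,None]
    return np.c_[(P-p0)@U,P[:,2]]*1000
E
python3 - <<'E'
from m import *
d=viewer.get_image("side"); np.save("pics/s5.npy",d,allow_pickle=True)
px=np.array([[235,195],[388,252],[405,210],[250,155],[348,212]])/4+[230,120]
print(vplane(d,px,(517.5,129)).round(1))
cv2.imwrite("pics/s5b.png",cv2.resize(d["img"][140:195,280:345],None,fx=12,fy=10,interpolation=cv2.INTER_CUBIC))
s0=np.load("pics/side0.npy",allow_pickle=True).item()
E
```

```text
[[-80.7  66.1]
 [ 34.2  26.8]
 [ 46.3  63.4]
 [-68.6 100.2]
 [  4.   58.4]]
```

View pics/s5b.png

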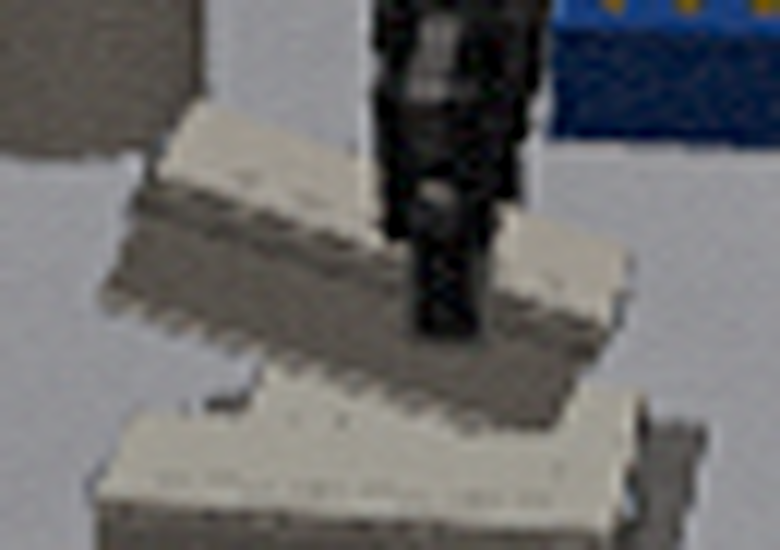

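The front lower corner rests on the pad top at u≈+34 mm, with the tail raised. I had lowered it straight, where the lever was short. I ease the pressure and release so the case lies flat, then re-grip and centre it.

```bash
python3 -m handwheel '0 0 -2 0 0; 0 0 -2 0 0; 0 0 -2 0 0.5; 0 0 -2 0 0.55; 0 0 -2 0 0.6; 0 0 -2 0 0.7; 0 0 -2 0 0.8; 0 0 -2 0 1; 0 0 -2 0 1; 0 0 -2 0 1'; python3 - <<'E'
from m import *
s=st()
d=viewer.get_image("side"); cv2.imwrite("pics/s6.png",cv2.resize(d["img"][140:195,280:345],None,fx=12,fy=10,interpolation=cv2.INTER_CUBIC))
np.save("pics/s6.npy",d,allow_pickle=True)
E
```

```text
t: 11.0
position: [0.5185, 0.1296, 0.065]
ee_rot: [3.138, 0.006, 1.345]
wrist_force: [-0.3, -0.2, -0.2]
grip_width: 0.0856
t 11.0
joint_pos [ 0.2491  0.3854 -0.2716  0.9139 -0.0072  0.4752]
position [0.5185 0.1296 0.065 ]
ee_rot [3.1383 0.0064 1.3446]
wrist_force [-0.2628 -0.177  -0.203 ]
moment [ 0.0076  0.032  -0.0355]
grip_width 0.0856
```

View pics/s6.png

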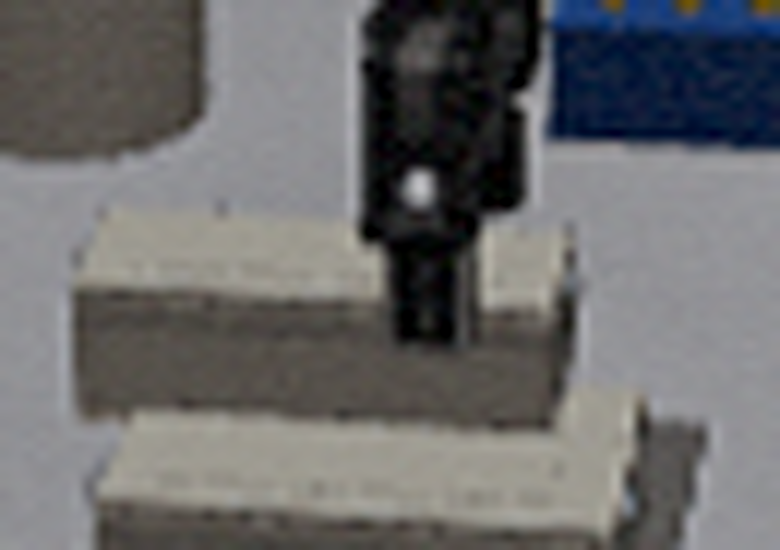

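```bash
python3 - <<'E'
from m import *
d=np.load("pics/s6.npy",allow_pickle=True).item()
px=np.array([[75,290],[560,308],[75,415],[553,428]])/[12,10]+[280,140]
print(vplane(d,px,(517.5,129)).round(1))
print([np.round(o,1) for o in measure(d,roi=(250,140,350,245))])
E
```

```text
[[-88.3  64.7]
 [ 32.6  68. ]
 [-89.7  21.8]
 [ 31.4  27.3]]
[array([488. ,   2.2, 123.6,  62.8, -12.6,  67.7, 310.1, 188.3]), array([ 459.9, -119.1,  124.4,   60.6,  -12.8,   67.9,  302.6,  212.9])]
```

```bash
python3 -m handwheel '0 -14 0 0 1; 0 -27 0 0 1; 0 -27 0 0 1; 0 -27 0 0 0; 0 -27 0 0 0; 0 -27 0 0 0; 0 -27 0 0 0; 0 -27 -12 0 0; 0 -10 -14 0 0; 0 0 -14 0 0'; python3 - <<'E'
from h import *
go((517.5,129,66),77);feel(8)
go((517.5,129,66),77)
E
```

```text
t: 12.05
position: [0.5197, 0.1296, 0.08]
ee_rot: [3.137, 0.006, 1.345]
wrist_force: [-0.4, -0.2, -4.0]
grip_width: 0.0465
pos [519.7 129.6  80. ] yaw 77.03 dx dy dz [-1.  -2.1 14. ] spin 0.03
moment about jaw axis -0.0014 +- 0.0089 (sd 0.025), about length -0.0056
F [-0.36 -0.18 -3.93] tau [ 7.2000e-02 -8.0534e+01  4.5407e+01  2.7400e-01 -9.0000e-03 -2.8000e-02] sd [1.306 1.47  1.893 0.725 0.147 0.101] t 12.45
pos [518.  129.8  79. ] yaw 77.05 dx dy dz [-0.8 -0.3 13. ] spin 0.05
```

Held level, the left case balances at its centre (-0.001±0.009 Nm), so it is silent. I set it down and go on to the middle one.

```bash
python3 -m handwheel '0 0 7 0 0; 0 0 13 0 0; 0 0 14 0 0; 0 0 14 0 1; 0 0 14 0 1; 0 0 14 0 1; 0 0 -15 0 1; 0 0 -40 0 1; -45 0 -45 0 1; -90 0 -45 0 1'; python3 - <<'E'
from m import *
d=viewer.get_image("top"); [print(np.round(o,1)) for o in measure(d)]
cv2.imwrite("pics/t1.png",cv2.resize(d["img"][150:260,230:400],None,fx=4,fy=4))
d=viewer.get_image("side"); cv2.imwrite("pics/s7.png",cv2.resize(d["img"][120:260,230:400],None,fx=4,fy=4))
[print(np.round(o,1)) for o in measure(d,roi=(250,140,350,245))]
go((490,9,68),77)
E
```

```text
t: 13.45
position: [0.4988, 0.042, 0.1257]
ee_rot: [3.136, 0.006, 1.347]
wrist_force: [0.9, -0.9, 0.2]
grip_width: 0.0854
[ 461.5 -111.3  124.5   48.4  -13.3   70.6  369.4  220.1]
[488.2   1.4 124.3  63.7 -13.2  67.7 310.1 188.5]
[ 460.  -120.1  124.9   62.2  -13.2   68.1  302.6  213. ]
pos [497.2  38.7 124.9] yaw 76.84 dx dy dz [-30.1  -0.5  57.1] spin -0.16
```

View pics/s7.png

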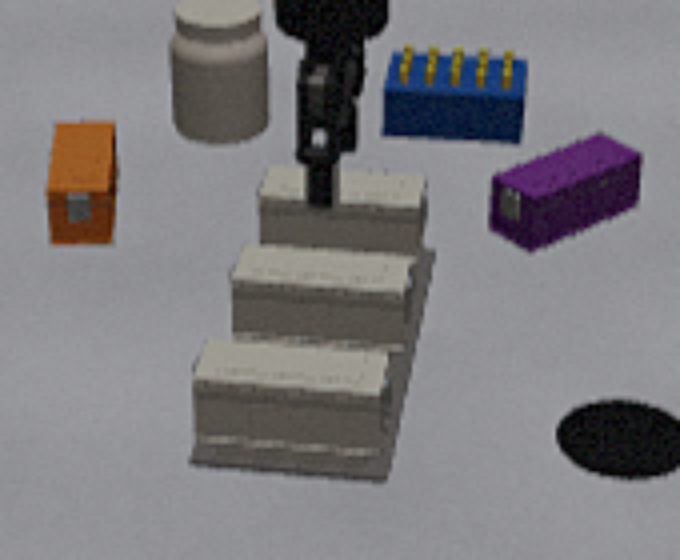

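```bash
python3 -m handwheel '-20 0 0 0 1; -30 0 0 -0.2 1; -30 0 10 -0.2 1; -30 0 35 -0.2 1; -30 0 59 -0.2 1; -30 0 59 -0.2 1; -30 0 59 -0.2 0; -30 0 59 -0.2 0; -30 0 59 -0.2 0; -30 0 59 -0.2 0'; python3 - <<'E'
from m import *
st(); go((490,9,66),77)
E
```

```text
t: 14.55
position: [0.4924, 0.0127, 0.0671]
ee_rot: [3.136, 0.006, 1.348]
wrist_force: [-3.0, -1.5, 8.8]
grip_width: 0.0466
t 14.55
joint_pos [ 0.0302  0.3039 -0.3854  0.8779 -0.0072  0.2528]
position [0.4924 0.0127 0.0671]
ee_rot [3.1363 0.0061 1.3481]
wrist_force [-3.0341 -1.5399  8.827 ]
moment [-0.162   0.4575  0.0451]
grip_width 0.0466
pos [492.4  12.7  67.1] yaw 77.24 dx dy dz [-4.1 -1.5  1.2] spin 0.24
```

```bash
python3 -m handwheel '0 0 -25 0 0; 0 -10 -42 0 0; 0 -50 -42 0 0; 0 -90 -42 0 0; 0 -118 -42 0 0; 0 -118 -22 0 0; 0 -118 5 0 0; 0 -118 9 0 0; 0 -118 9 0 0; 0 -115 9 0 0'; python3 - <<'E'
from m import *
st(); go((490-.974*115,9+.225*115,57),77)
d=viewer.get_image("side"); cv2.imwrite("pics/s8.png",cv2.resize(d["img"][120:260,230:400],None,fx=4,fy=4))
E
```

```text
t: 15.55
position: [0.38, 0.0381, 0.0574]
ee_rot: [3.138, 0.006, 1.348]
wrist_force: [0.5, -0.5, -3.8]
grip_width: 0.0465
t 15.55
joint_pos [ 0.1054  0.1111 -0.6642  0.7936 -0.0071  0.3281]
position [0.38   0.0381 0.0574]
ee_rot [3.1376 0.0061 1.3481]
wrist_force [ 0.4643 -0.546  -3.7524]
moment [ 0.0179 -0.0666  0.0127]
grip_width 0.0465
pos [380.   38.1  57.4] yaw 77.24 dx dy dz [-3.5 -1.2  0.5] spin 0.24
```

View pics/s8.png

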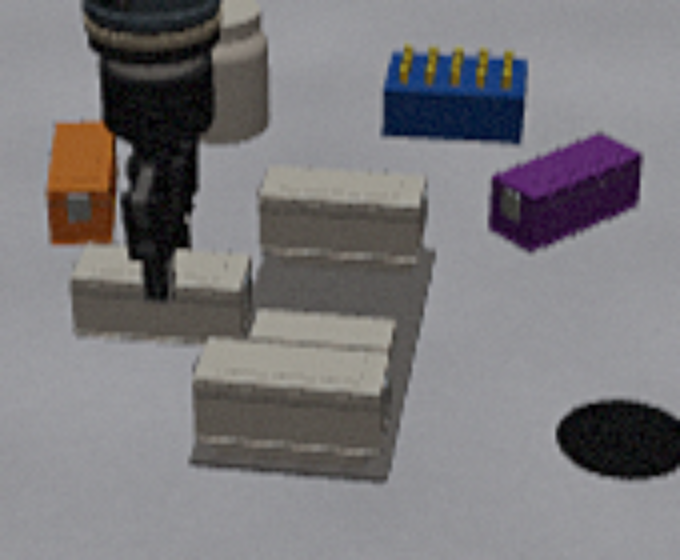

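```bash
python3 -m handwheel '-2 6 0 0 0; -2 10 -5 0 0; -2 14 -10 0 0; -2 18.5 -14 0 0; -2 23 -18 0 0; -2 29 -21.5 0 0; -2 34 -24.5 0 0; -2 40 -27 0 0; -2 42 -28 0 0; -2 42 -28 0 0'; python3 - <<'E'
from m import *
st(); go((490,9,160),77)
d=viewer.get_image("side"); cv2.imwrite("pics/s9.png",cv2.resize(d["img"][120:260,230:400],None,fx=4,fy=4))
E
```

```text
t: 16.6
position: [0.419, 0.0268, 0.0846]
ee_rot: [3.141, 0.007, 1.348]
wrist_force: [-9.3, 1.5, -1.5]
grip_width: 0.0463
t 16.6
joint_pos [ 0.0685  0.1538 -0.533   0.8855 -0.0065  0.2914]
position [0.419  0.0268 0.0846]
ee_rot [3.1411 0.0066 1.3479]
wrist_force [-9.3388  1.4919 -1.5246]
moment [ 0.4079  2.1527 -0.0556]
grip_width 0.0463
pos [419.   26.8  84.6] yaw 77.23 dx dy dz [ -2.2  73.2 -75.4] spin 0.23
```

View pics/s9.png

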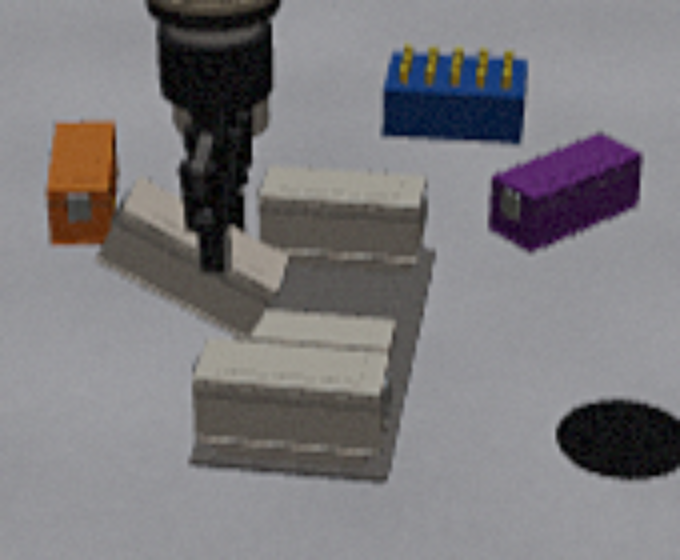

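```bash
python3 -m handwheel '0 -2 -20 0 0; 0 -2 -45 0 0; 0 -2 -68 0 0; 0 -2 -75 0 0; 0 25 -75 0 0; 0 60 -75 0 0; 0 90 -75 0 0; -2 100 -75 0 0; -2 100 -75 0 0; -2 100 -75 0 0'; python3 - <<'E'
from m import *
st(); go((490,9,160),77); feel(12)
d=viewer.get_image("side"); cv2.imwrite("pics/s10.png",cv2.resize(d["img"][90:230,230:400],None,fx=4,fy=4)); np.save("pics/s10.npy",d,allow_pickle=True)
go((490,9,160),77)
E
```

```text
t: 17.65
position: [0.516, 0.0034, 0.1594]
ee_rot: [3.14, 0.007, 1.348]
wrist_force: [0.1, 0.5, -4.5]
grip_width: 0.0465
t 17.65
joint_pos [ 0.0107  0.2768 -0.1707  1.1229 -0.0069  0.2336]
position [0.516  0.0034 0.1594]
ee_rot [3.1396 0.0066 1.3479]
wrist_force [ 0.1112  0.537  -4.5041]
moment [ 0.0381 -0.0383  0.0192]
grip_width 0.0465
pos [516.    3.4 159.4] yaw 77.23 dx dy dz [ -0.3 -26.6  -0.6] spin 0.23
moment about jaw axis -0.0229 +- 0.0049 (sd 0.017), about length 0.0095
F [ 0.09  0.16 -4.16] tau [-9.0000e-02 -7.4533e+01  4.8614e+01 -8.0000e-03 -4.2000e-02 -0.0000e+00] sd [0.164 0.533 0.172 0.04  0.007 0.004] t 18.25
pos [516.8   3.5 160. ] yaw 77.24 dx dy dz [ -0.6 -27.4  -0.1] spin 0.24
```

View pics/s10.png

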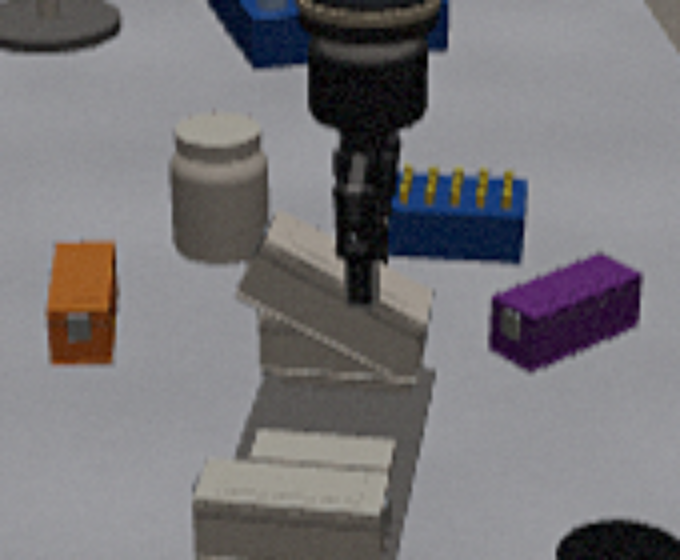

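```bash
python3 - <<'E'
from m import *
d=np.load("pics/s10.npy",allow_pickle=True).item()
px=np.array([[240,293],[415,378],[430,325],[258,255]])/4+[230,90]
q=vplane(d,px,(490,9)); print(q.round(1), "centre",q.mean(0)," TCP u=27,z=160")
px=np.array([[180,243],[288,303],[305,268],[192,207]])/3+[230,60]
q=vplane(d,px,(517.5,129)); print(q.round(1), "centre",q.mean(0)," TCP u=0,z=160")
E
```

```text
[[-51.6 150. ]
 [ 66.3  94.7]
 [ 75.3 135.8]
 [-38.8 178.9]] centre [ 12.8164884  139.82023387]  TCP u=27,z=160
[[-74.5 156.7]
 [ 30.3 100.1]
 [ 46.1 138.7]
 [-62.  194.7]] centre [-15.06677364 147.55836869]  TCP u=0,z=160
```

Left: the case centre sat 15 mm behind the TCP, which predicts -0.067 if silent; I measured -0.072. Middle: 14 mm behind predicts -0.058 if silent; I measured -0.023, so I suspect this one. I level it over the pad's far edge, moving back and down.

```bash
python3 -m handwheel '0 4 35 0 0; 0 4 62 0 0; 0 4 72 0 0; 0 3 76 0 0; 0 -4 79 0 0; 0 -9 82 0 0; 0 -14 85 0 0; 0 -22 92 0 0; 0 -24 94.5 0 0; 0 -24 94.5 0 0'; python3 - <<'E'
from m import *
st(); go((490,9,68),77)
d=viewer.get_image("side"); cv2.imwrite("pics/s11.png",cv2.resize(d["img"][120:260,230:400],None,fx=4,fy=4))
E
```

```text
t: 19.3
position: [0.494, 0.0085, 0.0677]
ee_rot: [3.136, 0.005, 1.348]
wrist_force: [-10.1, 2.2, 18.7]
grip_width: 0.0466
t 19.3
joint_pos [ 0.0211  0.3057 -0.3814  0.8794 -0.0065  0.2435]
position [0.494  0.0085 0.0677]
ee_rot [3.1358 0.0053 1.3484]
wrist_force [-10.0991   2.2204  18.7274]
moment [ 0.3474  1.5141 -0.047 ]
grip_width 0.0466
pos [494.    8.5  67.7] yaw 77.26 dx dy dz [-0.4 -4.1 -0.4] spin 0.26
```

View pics/s11.png

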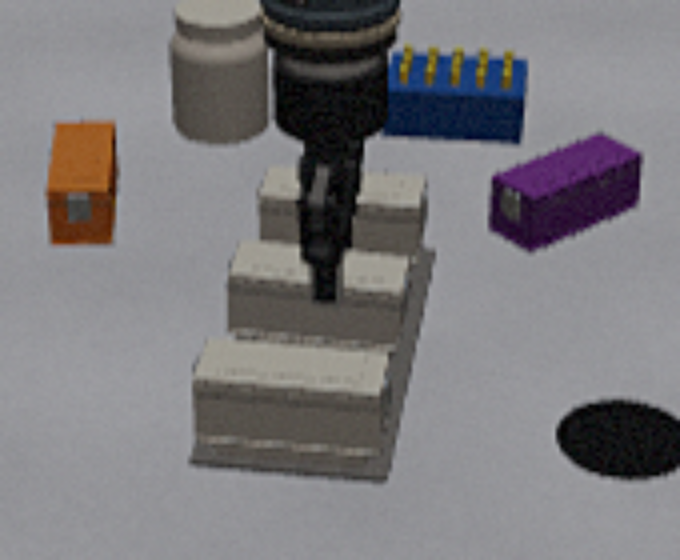

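Now level on the pad, back near its original place. A short level lift to feel the balance:

```bash
python3 -m handwheel '0 0 -6 0 0; 0 0 -14 0 0; 0 0 -14 0 0; 0 0 -14 0 0; 0 0 -14 0 0; 0 0 -14 0 0; 0 0 -14 0 0; 0 0 -14 0 0; 0 0 -14 0 0; 0 0 -14 0 0'; python3 - <<'E'
from m import *
feel(14)
d=viewer.get_image("side"); cv2.imwrite("pics/s12.png",cv2.resize(d["img"][160:215,270:340],None,fx=11,fy=10,interpolation=cv2.INTER_CUBIC));go((490,9,68),77)
np.save("pics/s12.npy",d,allow_pickle=True)
E
```

```text
t: 20.35
position: [0.4936, 0.0082, 0.0793]
ee_rot: [3.138, 0.006, 1.348]
wrist_force: [-0.9, -0.3, -3.7]
grip_width: 0.0463
moment about jaw axis 0.0288 +- 0.0101 (sd 0.038), about length 0.0166
F [ 0.14 -0.21 -4.21] tau [ 0.0000e+00 -7.2583e+01  4.4658e+01 -4.4000e-02 -5.2000e-02  0.0000e+00] sd [0.002 0.012 0.005 0.001 0.    0.   ] t 21.05
pos [493.6   8.2  79.4] yaw 77.24 dx dy dz [ 0.1 -3.7 11.4] spin 0.24
```

View pics/s12.png

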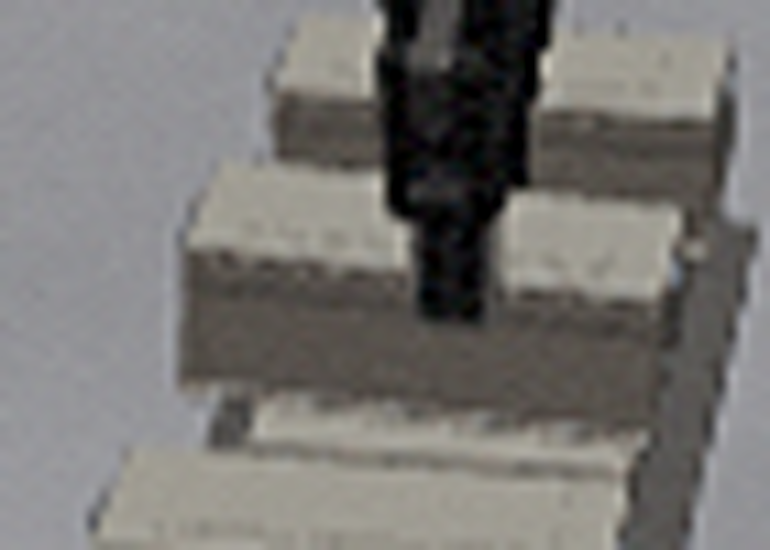

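The finger is about 7 mm ahead of the case's centre, yet the moment is +0.029, so the centre of mass sits about 14 mm toward the nose. That means a ball at the nose: the middle case rattles. I set it down and check the right one too.

```bash
python3 -m handwheel '0 0 7 0 0; 0 0 13 0 0; 0 0 13 0 0; 0 0 13 0 1; 0 0 13 0 1; 0 0 13 0 1; 0 0 -15 0 1; 0 0 -40 0 1; -45 0 -45 0 1; -90 0 -45 0 1'; python3 - <<'E'
from m import *
d=viewer.get_image("top"); [print(np.round(o,1)) for o in measure(d)]
go((461.5,-112,66),77)
E
```

```text
t: 22.1
position: [0.4743, -0.0797, 0.1262]
ee_rot: [3.136, 0.006, 1.351]
wrist_force: [1.4, -0.8, -0.2]
grip_width: 0.0852
[514.  128.8 124.2  49.5 -12.9  70.7 266.3 195.6]
[486.   16.2 122.2  33.1 -12.8  70.7 314.5 208.5]
pos [472.4 -85.4 125.6] yaw 77.15 dx dy dz [-27.9  -5.   59.8] spin 0.15
```

```bash
python3 -m handwheel '-20 -4 0 0 1; -28 -5 0 0 1; -29 -5 10 0 1; -29 -5 35 0 1; -29 -5 59 0 1; -29 -5 60 0 1; -29 -5 60 0 0; -29 -5 60 0 0; -29 -5 60 0 0; -29 -5 60 0 0'; python3 -m handwheel '0 0 -25 0 0; 0 -10 -42 0 0; 0 -50 -42 0 0; 0 -90 -42 0 0; 0 -118 -42 0 0; 0 -118 -22 0 0; 0 -118 5 0 0; 0 -118 9 0 0; 0 -118 9 0 0; 0 -115 9 0 0'; python3 - <<'E'
from m import *
st(); go((461.5-.974*115,-112+.225*115,57),77)
d=viewer.get_image("side"); cv2.imwrite("pics/s13.png",cv2.resize(d["img"][120:260,230:400],None,fx=4,fy=4))
E
```

```text
t: 23.15
position: [0.4633, -0.1071, 0.0664]
ee_rot: [3.136, 0.007, 1.348]
wrist_force: [-2.5, -0.6, 8.3]
grip_width: 0.0465
t: 24.15
position: [0.3508, -0.0816, 0.0567]
ee_rot: [3.138, 0.006, 1.348]
wrist_force: [0.9, -0.7, -4.1]
grip_width: 0.0466
t 24.15
joint_pos [-2.232e-01  6.810e-02 -7.152e-01  7.835e-01 -6.300e-03 -6.000e-04]
position [ 0.3508 -0.0816  0.0567]
ee_rot [3.1376 0.0063 1.3481]
wrist_force [ 0.8996 -0.7313 -4.1244]
moment [-0.0346 -0.0678  0.0228]
grip_width 0.0466
pos [350.8 -81.6  56.7] yaw 77.24 dx dy dz [-4.7 -0.3 -0.3] spin 0.24
```

View pics/s13.png

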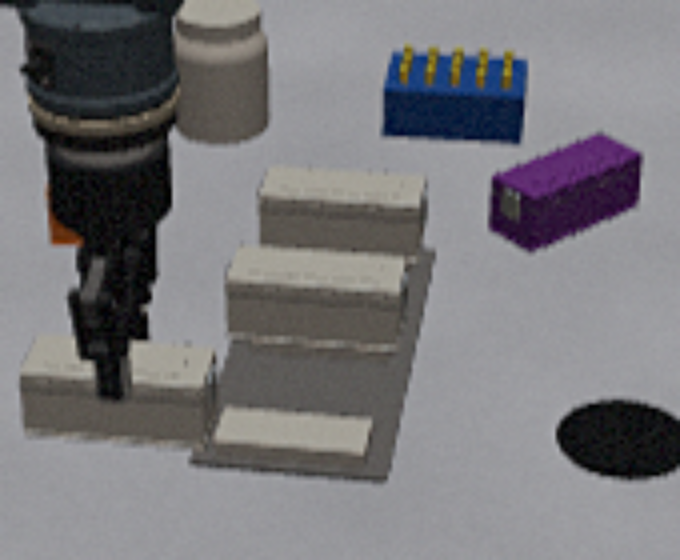

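```bash
python3 -m handwheel '-3 6 0 0 0; -4 10 -5 0 0; -4 14 -10 0 0; -4 18.5 -14 0 0; -4 23 -18 0 0; -4 29 -21.5 0 0; -4 34 -24.5 0 0; -4 40 -27 0 0; -4 42 -28 0 0; -4 42 -28 0 0'; python3 - <<'E'
from m import *
st(); go((461.5,-112,160),77)
d=viewer.get_image("side"); cv2.imwrite("pics/s14.png",cv2.resize(d["img"][120:260,230:400],None,fx=4,fy=4))
P=onplane(d,np.array([[213,447],[367,457],[222,408],[374,418]])/4+[230,120],0.02); print("right pad",P.round(4),P.mean(0).round(4))
E
```

```text
t: 25.2
position: [0.3895, -0.0946, 0.0839]
ee_rot: [3.141, 0.007, 1.348]
wrist_force: [-8.1, 1.1, -0.3]
grip_width: 0.0465
t 25.2
joint_pos [-0.2333  0.1161 -0.5798  0.8742 -0.0066 -0.0105]
position [ 0.3895 -0.0946  0.0839]
ee_rot [3.141  0.0066 1.348 ]
wrist_force [-8.0867  1.1026 -0.2808]
moment [ 0.3462  2.0831 -0.0441]
grip_width 0.0465
pos [389.5 -94.6  83.9] yaw 77.24 dx dy dz [ -1.6  74.1 -76.1] spin 0.24
right pad [[ 0.4086 -0.1306  0.02  ]
 [ 0.5058 -0.1496  0.02  ]
 [ 0.4158 -0.087   0.02  ]
 [ 0.5146 -0.1069  0.02  ]] [ 0.4612 -0.1185  0.02  ]
```

View pics/s14.png

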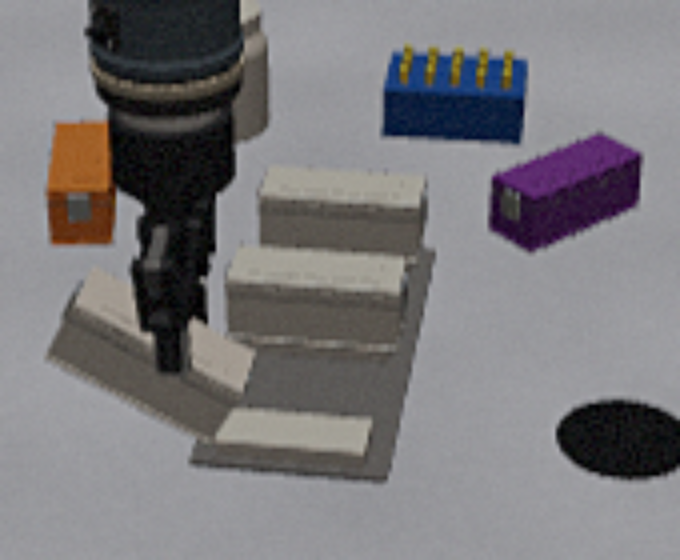

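```bash
python3 -m handwheel '0 -2 -20 0 0; 0 -2 -45 0 0; 0 -2 -68 0 0; 0 -2 -76 0 0; 0 25 -76 0 0; 0 60 -76 0 0; 0 90 -76 0 0; -3 101 -76 0 0; -3 101 -76 0 0; -3 101 -76 0 0'; python3 - <<'E'
from m import *
st(); feel(12)
d=viewer.get_image("side"); cv2.imwrite("pics/s15.png",cv2.resize(d["img"][110:250,230:400],None,fx=4,fy=4)); np.save("pics/s15.npy",d,allow_pickle=True)
go((461.5,-113,160),77)
E
```

```text
t: 26.25
position: [0.4872, -0.1191, 0.1597]
ee_rot: [3.14, 0.006, 1.348]
wrist_force: [-0.7, 0.1, -4.0]
grip_width: 0.0464
t 26.25
joint_pos [-0.236   0.2467 -0.2099  1.1122 -0.0063 -0.0131]
position [ 0.4872 -0.1191  0.1597]
ee_rot [3.1396 0.0063 1.3479]
wrist_force [-0.7047  0.133  -3.9865]
moment [-0.0236 -0.0259  0.003 ]
grip_width 0.0464
moment about jaw axis -0.0803 +- 0.0071 (sd 0.025), about length 0.0046
F [-0.15 -0.02 -4.17] tau [-4.2000e-02 -7.1573e+01  4.8489e+01  1.1000e-02 -4.3000e-02 -2.0000e-03] sd [0.048 0.563 0.198 0.045 0.003 0.003] t 26.85
pos [ 488.  -119.2  160.3] yaw 77.24 dx dy dz [  0.2 -27.2   0.2] spin 0.24
```

View pics/s15.png

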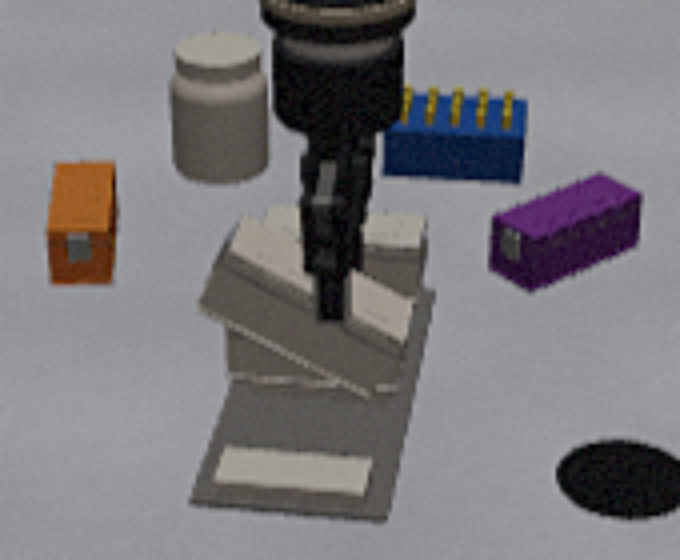

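The right case gives -0.080 Nm when tipped, like the left one, so it is silent; the middle one stands out. I level and set down this one the same way.

```bash
python3 -m handwheel '0 4 35 0 0; 0 4 62 0 0; 0 4 72 0 0; 0 3 76 0 0; 0 -4 79 0 0; 0 -9 82 0 0; 0 -14 85 0 0; 0 -22 92 0 0; 0 -24 94.5 0 0; 0 -24 94.5 0 0'; python3 - <<'E'
from m import *
st(); go((461.5,-113,68),77)
d=viewer.get_image("side"); cv2.imwrite("pics/s16.png",cv2.resize(d["img"][120:260,230:400],None,fx=4,fy=4))
E
```

```text
t: 27.9
position: [0.4648, -0.1146, 0.0676]
ee_rot: [3.136, 0.007, 1.348]
wrist_force: [-9.7, 1.5, 16.2]
grip_width: 0.0467
t 27.9
joint_pos [-0.2377  0.2767 -0.4223  0.8665 -0.0064 -0.015 ]
position [ 0.4648 -0.1146  0.0676]
ee_rot [3.1363 0.0065 1.3481]
wrist_force [-9.7381  1.4763 16.2359]
moment [ 0.3235  1.505  -0.0287]
grip_width 0.0467
pos [ 464.8 -114.6   67.6] yaw 77.24 dx dy dz [ 0.8 -3.6 -0.4] spin 0.24
```

View pics/s16.png

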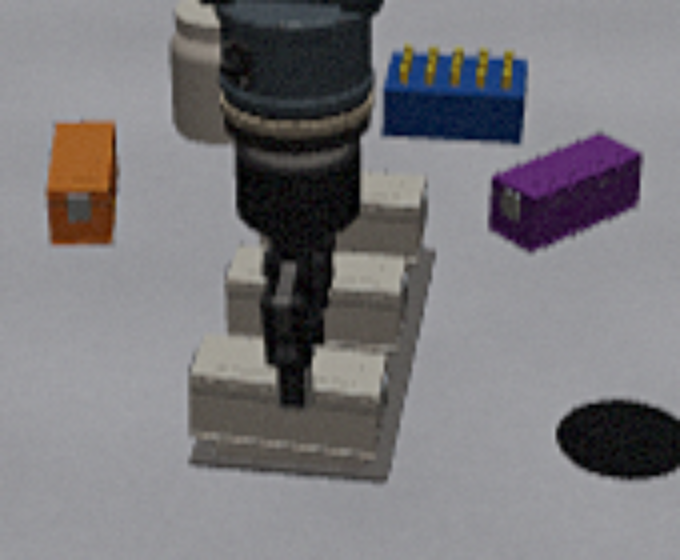

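```bash
python3 -m handwheel '0 0 -6 0 0; 0 0 -14 0 0; 0 0 -14 0 0; 0 0 -14 0 0; 0 0 -14 0 0; 0 0 -14 0 0; 0 0 -14 0 0; 0 0 -14 0 0; 0 0 -14 0 0; 0 0 -14 0 0'; python3 -c "
from h import *
feel(14)"; python3 -m handwheel '0 0 7 0 0; 0 0 13 0 0; 0 0 13 0 0; 0 0 13 0 1; 0 0 13 0 1; 0 0 13 0 1; 0 0 -15 0 1; 0 0 -40 0 1; 45 0 -45 0 1; 90 0 -45 0 1'; python3 - <<'E'
from m import *
d=viewer.get_image("top"); [print(np.round(o,1)) for o in measure(d)]
cv2.imwrite("pics/t2.png",d["img"])
s=viewer.get_image("side"); cv2.imwrite("pics/s17.png",cv2.resize(s["img"][120:260,230:400],None,fx=4,fy=4))
[print(np.round(o,1)) for o in measure(s,roi=(250,140,350,245))]
go((487,9,65),77)
E
```

```text
t: 28.95
position: [0.4648, -0.1145, 0.0796]
ee_rot: [3.138, 0.006, 1.348]
wrist_force: [-0.0, -0.7, -4.1]
grip_width: 0.0465
moment about jaw axis -0.0271 +- 0.0055 (sd 0.021), about length 0.0079
F [-0.15  0.16 -4.22] tau [-1.0000e-03 -6.9598e+01  4.4391e+01 -1.9000e-02 -4.0000e-02 -0.0000e+00] sd [0.002 0.012 0.005 0.    0.    0.   ] t 29.65
t: 30.65
position: [0.4856, -0.0261, 0.1254]
ee_rot: [3.136, 0.006, 1.345]
wrist_force: [1.0, 0.7, -0.4]
grip_width: 0.0851
[513.7 128.8 123.6  49.7 -12.9  70.9 266.3 195.7]
[484.6   1.6 124.7  62.2 -12.9  67.6 308.6 188.5]
[ 456.1 -120.9  122.9   61.5  -13.1   67.8  301.1  213.4]
pos [485.6 -22.5 124.4] yaw 77.47 dx dy dz [31.4 -5.7 59.2] spin 0.47
```

View pics/s17.png

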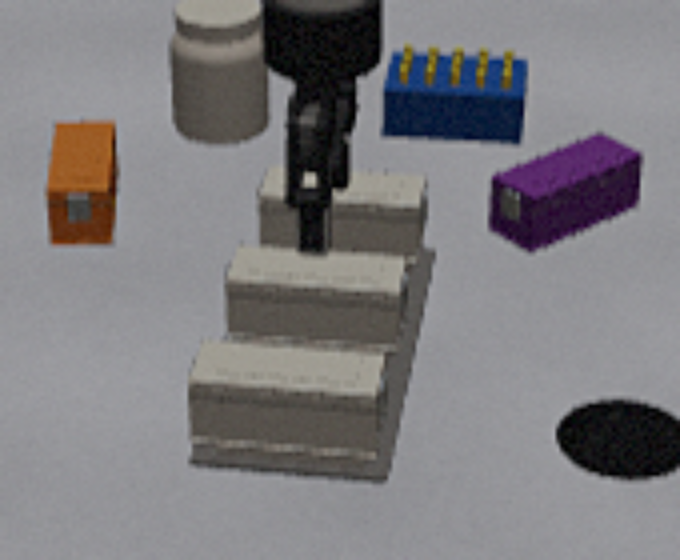

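Both silent cases are confirmed; the right one reads -0.027 when level, as predicted for silent. I now grip the middle case again.

```bash
python3 -m handwheel '20 -4 0 0.4 1; 31 -6 0 0.4 1; 31 -6 10 0.4 1; 31 -6 35 0.4 1; 31 -6 60 0.4 1; 31 -6 61 0.4 1; 31 -6 61 0.4 0; 31 -6 61 0.4 0; 31 -6 61 0.4 0; 31 -6 61 0.4 0'; python3 -m handwheel '0 0 0 0 0; 0 0 -20 0 0; 0 0 -50 0 0; 0 0 -80 0 0; 0 0 -105 0 0; 0 0 -117 0 0; 0 0 -120 0 0; 0 0 -120 0 0; 0 0 -120 0 0; 0 0 -120 0 0'; python3 - <<'E'
from m import *
st(); feel(6); go((680,-116,185),77)
E
```

```text
t: 31.75
position: [0.4867, 0.0048, 0.0643]
ee_rot: [3.136, 0.006, 1.341]
wrist_force: [-1.9, 0.8, 9.0]
grip_width: 0.0468
t: 32.75
position: [0.4849, 0.0056, 0.1818]
ee_rot: [3.14, 0.007, 1.341]
wrist_force: [0.4, 0.3, -4.4]
grip_width: 0.0467
t 32.75
joint_pos [ 0.0159  0.2034 -0.2079  1.1595 -0.007   0.2455]
position [0.4849 0.0056 0.1818]
ee_rot [3.1399 0.0068 1.3411]
wrist_force [ 0.4315  0.2807 -4.4214]
moment [0.0127 0.0549 0.0312]
grip_width 0.0467
moment about jaw axis 0.0387 +- 0.0040 (sd 0.010), about length 0.0078
F [ 0.18 -0.2  -4.49] tau [-3.0000e-03 -6.8426e+01  4.9047e+01 -7.2000e-02 -5.4000e-02 -0.0000e+00] sd [0.002 0.096 0.032 0.002 0.    0.   ] t 33.05
pos [485.4   5.6 182.7] yaw 76.84 dx dy dz [-74.1 217.2  -1.1] spin -0.16
```

Balance is again nose-heavy (+0.039), so this is the rattler. I carry it gently over the mat.

```bash
python3 -m handwheel '-5 15 0 0 0; -15 45 0 0 0; -26 77 0 0 0; -38 110 0 0 0; -49 143 0 0 0; -59 173 0 0 0; -67 197 0 0 0; -72 211 0 0 0; -74 217 0 0 0; -74 217 0 0 0'; python3 -m handwheel '0 0 0 0 0; 0 0 0 0 0; 0 0 0 0 0; 0 0 0 0 0; 0 0 0 0 0; 0 0 0 0 0; 0 0 0 0 0; 0 0 0 0 0; 0 0 0 0 0; 0 0 0 0 0'; python3 - <<'E'
from m import *
st(); go((680,-116,185),77)
d=viewer.get_image("top"); [print(np.round(o,1)) for o in measure(d)]
cv2.imwrite("pics/t3.png",d["img"])
s=viewer.get_image("side"); cv2.imwrite("pics/s18.png",s["img"])
[print(np.round(o,1)) for o in measure(s,roi=(250,140,350,245))]
print(bydepth(s,[[383,180]]))
E
```

```text
t: 34.05
position: [0.6801, -0.1161, 0.1835]
ee_rot: [3.139, 0.006, 1.341]
wrist_force: [-0.0, 0.4, -4.1]
grip_width: 0.0468
t: 35.05
position: [0.6799, -0.1159, 0.1841]
ee_rot: [3.138, 0.006, 1.341]
wrist_force: [0.2, 0.3, -4.9]
grip_width: 0.0467
t 35.05
joint_pos [-0.1659  0.6393  0.4516  1.3803 -0.0066  0.0638]
position [ 0.6799 -0.1159  0.1841]
ee_rot [3.1383 0.0064 1.3411]
wrist_force [ 0.1811  0.3143 -4.9   ]
moment [-0.0059  0.0578 -0.0269]
grip_width 0.0467
pos [ 679.9 -115.9  184.1] yaw 76.84 dx dy dz [-0.1  0.1 -0.9] spin -0.16
[514.1 128.8 124.2  49.6 -12.9  70.5 266.3 195.6]
[512.6 120.6 124.2  65.4 -13.2  67.6 315.5 167.9]
[ 455.9 -121.4  122.5   61.9  -13.1   68.   301.1  213.4]
[[ 0.65535893 -0.13746706  0.16453595]]
```

View pics/t3.png

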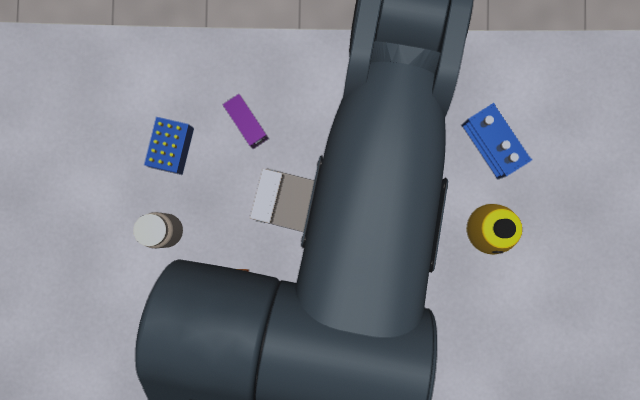

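View pics/s18.png

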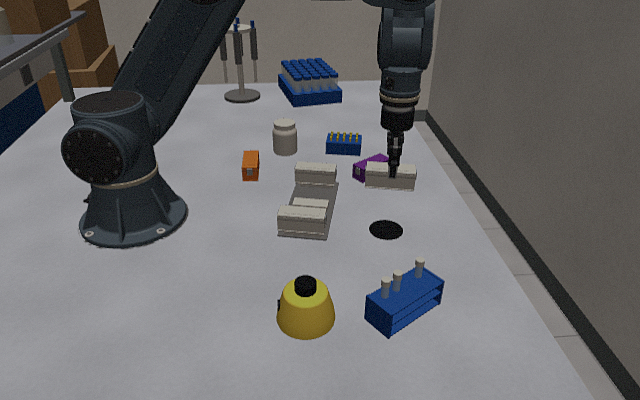

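The case is held level at side (390,175), about 0.145 m up and over the mat. The left and right cases stand on their pads, and the bystanders are where they were. I hand in.

```bash
python3 -c "
from h import *
print(workorder.sign_off())"
```

```text
the job is handed in; nothing more can be done
None
```

I checked all three cases from left to right. The middle one rattles, and I handed the job in while holding it level and still over the mat. The clock was about 35 s of the 67 s allowed; the sign-off gives no verdict.

**How the tip was made:** the moves cannot tilt the tool. I wedged each case's front lower edge between the tray and the pad end, then arced it nose-down in the jaws to roughly 28°, and lifted it clear. Each case was tipped this one way only, not rocked end to end.

**How the rattler was told apart:** a ball at the nose shifts the balance forward, so I compared the moment about the jaw axis:

| Case | Tipped (Nm) | Level (Nm) | Verdict |
|---|---|---|---|
| Left | -0.072 | -0.001 | silent |
| Middle | -0.023 | +0.029, then +0.039 on the second grip | ball at the nose end |
| Right | -0.080 | -0.027 (gripped slightly ahead of centre, as predicted for silent) | silent |

**Last checks:**
- **Presented case:** gripped, with the tool centre at (0.680, -0.116) m. The mat measured about (0.680, -0.116) m. The case centre is about 0.145 m above the bench and the case looks level.
- **Silent cases:** both stand level on their pads, about 4–5 mm back from where they started. The limit is 22 mm from the pad centre.
- **Things around:** nothing looks moved in the last pictures.

**What went wrong:** my first set-down of the left case failed. Lowered straight, it stayed tipped and slid in the jaws, with the wrist force at 49 N. I let it settle flat about 28 mm off and re-centred it before taking the middle case.

**Where the views disagreed:** the two cameras differed by about 3 mm on the mat's position, and by a few mm on the right pad's.

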